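# Sweep the jar lids off the chopping block into the blue tray

## Task

Clear the three red jar lids off the chopping block: with the fingertips, sweep each one gently across the wood and over the edge into the blue tray beside it, without gripping or picking any up. Leave the spice jar standing where it is on the block, steering the lids around it, and do not disturb the ramekin or the salt pot.

Things in the scene. Friction and masses are not known exactly. Their poses are not given: they have to be found in the camera images.
- block: Pale wooden chopping block, fixed to the worktop, 260 mm (its x) x 300 mm (its y) x 45 mm high, turned up to 15 degrees. Origin: centre of its underside, on the worktop. The trays lie along its +y and -y sides, blue on either one.
- blue_tray: Blue plastic open tray, empty: the one the lids go into. The tray stands on the worktop, fixed, its long side along a side of the block with a 4 mm gap; it spans that whole side. 260 (x) x 140 (y) x 36 mm high outside, walls and floor 4 mm, so its rim is 9 mm lower than the block's top. Origin: centre of its underside; axes parallel to the block's.
- white_tray: White plastic open tray holding three teaspoons, on the other side of the block. The tray stands on the worktop, fixed, its long side along a side of the block with a 4 mm gap; it spans that whole side. 260 (x) x 140 (y) x 36 mm high outside, walls and floor 4 mm, so its rim is 9 mm lower than the block's top. Origin: centre of its underside; axes parallel to the block's.
- lid0_center (a point): Middle of a red metal jar lid with a small white disc on top (three alike): a flat disc 44 mm across, 14 mm high, about 15 g, loose, lying flat on the block; this point is 7 mm above its underside.
- lid1_center (a point): Middle of a red metal jar lid with a small white disc on top (three alike): a flat disc 44 mm across, 14 mm high, about 15 g, loose, lying flat on the block; this point is 7 mm above its underside.
- lid2_center (a point): Middle of a red metal jar lid with a small white disc on top (three alike): a flat disc 44 mm across, 14 mm high, about 15 g, loose, lying flat on the block; this point is 7 mm above its underside.
- spice_jar: Squat amber glass spice jar with a black cap, 40 mm across, 60 mm high, standing on the block among the lids, sometimes between a lid and the blue tray. Loose, must stay standing where it is. Origin: centre of its underside.
- ramekin: White ceramic ramekin, 70 mm across, 45 mm high, on the worktop beyond the block's far side. Loose, must stay standing where it is. Origin: centre of its underside.
- salt_pot: Blue ceramic salt pot, 48 mm across, 55 mm high, on the worktop beyond the block's far side. Loose, must stay standing where it is. Origin: centre of its underside.

How it is judged (in metres and radians):
At the end, for the whole second after the job is handed in: All three lids lie at rest in the blue tray (middle inside its walls and below 43 mm above the tray's underside, in any attitude); spice jar, ramekin and salt pot stand upright within 20 mm of where they began (x of lid0_center in the frame of blue_tray between -0.126 and 0.126 m and y of lid0_center in the frame of blue_tray between -0.066 and 0.066 m and z of each of lid0_center, lid1_center, lid2_center in the frame of blue_tray below 0.043 m and linear speed of each of lid0, lid1, lid2 below 0.02 m/s and x of lid1_center in the frame of blue_tray between -0.126 and 0.126 m and y of lid1_center in the frame of blue_tray between -0.066 and 0.066 m and x of lid2_center in the frame of blue_tray between -0.126 and 0.126 m and y of lid2_center in the frame of blue_tray between -0.066 and 0.066 m and distance of each of spice_jar, ramekin, salt_pot from where it was at the start of the episode below 0.02 m and angle between each of spice_jar, ramekin, salt_pot's own z axis and vertical below 0.2 rad); the robot touches nothing.
It fails at once if a lid is picked up (its middle more than 20 mm above where it lay on the block) (height (world z) of any of lid0_center, lid1_center, lid2_center above 0.072 m).
It fails at once if a lid is gripped or pressed hard (over 15 N from the fingers) (contact force between the fingers and lid0 above 15 N or contact force between the fingers and lid1 above 15 N or contact force between the fingers and lid2 above 15 N).
It fails at once if the spice jar, ramekin or salt pot is shifted more than 20 mm or tipped (distance of any of spice_jar, ramekin, salt_pot from where it was at the start of the episode above 0.02 m or angle between any of spice_jar, ramekin, salt_pot's own z axis and vertical above 0.3 rad).
It also fails if it takes over 64 s, if anything falls off the work surface, if the arm or the gripper's body presses on something with over 40 N, if the wrist force passes 120 N, or if a joint passes its speed limit or range.

## Robot

A 6-joint arm with a two-finger parallel gripper is mounted at the origin on the work surface. World frame = base frame: x ahead of the robot, y to its left, z up, the work surface at z = 0. Lengths are in mm, angles in rad, forces in N, time in s.
With the tool pointing down it reaches from about 400 to 925 mm from the base axis. Payload 12.5 kg.
Tool frame: the origin (TCP) lies midway between the tips of the shut fingers; the grasp point (between the pads) lies 19 mm behind it; z points along the fingers, y is the line along which they close (so a half turn about z gives the same grasp; the last joint's range is limited). The gripper opens to 95 mm and grips with 3 to 60 N. Pads are 20 mm wide; open, the fingers measure 119 mm over their backs; the gripper's body (75 mm by 180 mm) begins 59 mm behind the grasp point.
Start: joints at [-1.252, 0.491, 1.559, -0, 1.092, -0.106], TCP at [257.611, -569.459, 214.661] pointing down, gripper open.
Joint ranges: [-3.1, 3.1], [-0.84, 2.19], [0.05, 2.79], [-1.13, 4.28], [0.06, 2.93], [-2.69, 2.69]. Speed limits (rad/s): [2.22, 2.22, 2.79, 3.14, 3.14, 3.14].

## Interface

Orientations are given as [roll, pitch, yaw] about the fixed x, y, z axes, in that order (R = Rz(yaw) Ry(pitch) Rx(roll)).
In Python, from cell import state, read_camera, camera_info, env gives the robot as it stands.
- The arm moves only by the tool move_arm, never from a script. Its argument "commands" is a list of rows, each a list of 3 entries, a list of its own where there are three numbers: the shift along the world's x, y, z in cm, then the turn, a rotation vector about the world's x, y, z in degrees, then the opening, from 0 (shut) to 1 (fully open). A call has 1 to 10 rows; each row shifts and turns the commanded pose from where the row before left it; what a row does not reach is not made up. A row lasts 1/10 s, in which the tool goes at most 50 mm and 8.59 degrees, less where a joint would pass 70% of its speed; a pose out of reach is approached as far as the arm can. A call with a gripper value outside its range is refused whole. The fingers move at their own pace and stop on an object; the grip force is fixed at half the most. Time passes only in rows, so rows that do not move let the fingers close. It gives the time, the measured TCP pose, the force, the opening and the grip force at its end, in the units of the state.
- state(): the state, without advancing time (a new reading comes with each control period).
- read_camera(name): name is "scene" or "top" or "wrist"; returns the picture (420x560x3 uint8, blue, green, red); there is no depth.
- camera_info(name): a dict with "K" (3x3 intrinsics, pixels), "cam_to_world" (4x4, takes a point from camera to world coordinates). Camera axes: x right, y down, z forward; pixel columns grow to the right and rows downward; lengths in mm; the calibration is good to about 2 mm. A picture is of the moment at which its call begins: read the wrist's pose just before it. camera_info takes no time and is no camera call; for the wrist camera it gives the pose at the moment of the call.
- env.job_done(): hands the job in; it is judged then, once.
The state is a dict: "t": time; "joints": joint angles; "qvel": joint speeds; "tau": joint torques, N m; "eef_pos": TCP position; "tcp_rot": TCP orientation; "ft_force": force on the tool from outside, world axes, zero at the start; "moment": the same for the moment, N m; "opening": opening from 0.0 (shut) to 1.0 (fully open); "grip_force": force on a finger pad.
Only numpy, scipy, OpenCV 4.12 (cv2) and the standard library are available. Lean on these libraries where they do the work, as an engineer would, in place of code of your own. Each camera call takes 0.05 s, during which the arm holds its last target. There are 200 camera calls.

## Working session

There is one attempt and no reset: what is moved stays moved. The work goes in short steps, Python scripts to look and compute and a tool call to move; the robot and the scene stay as the last step left them, time stands still between calls to the robot, and variables do not carry over. Pictures are saved under pics/ and viewed, at most 10 in all, crops included, and the job is handed in when it is done.

Besides the shell and the picture viewer there is one more tool, called as name([rows], argument=value, ...), one row to a line, values as JSON. move_arm: Moves the arm, as the interface text tells. Its arguments: {"type":"object","properties":{"commands":{"type":"array"}},"required":["commands"]}

```bash
mkdir -p pics; python3 - <<'E'
from cell import *
import cv2
s=state();print(s['t'],s['eef_pos'],s['tcp_rot'],s['opening'])
for n in ['top','scene']:
    cv2.imwrite(f'pics/{n}0.png',read_camera(n)); i=camera_info(n);print(n,i['K'],i['cam_to_world'])
E
```

```text
0.0 [ 257.51526435 -569.21762299  214.04828604] [-3.14048145e+00 -8.23982390e-05  4.24833908e-01] 1.0015313538673813
top [[438.32193344   0.         273.57044708]
 [  0.         438.32193344 210.24227421]
 [  0.           0.           1.        ]] [[-4.94058581e-03 -9.84616890e-01  1.74657293e-01  4.89635749e+02]
 [-9.99404604e-01 -1.10238680e-03 -3.44850923e-02  3.27652001e+01]
 [ 3.41471442e-02 -1.74723680e-01 -9.84025207e-01  8.03381631e+02]
 [ 0.00000000e+00  0.00000000e+00  0.00000000e+00  1.00000000e+00]]
scene [[420.1225102    0.         273.2702957 ]
 [  0.         420.1225102  211.60912752]
 [  0.           0.           1.        ]] [[-7.74733897e-01  3.65000527e-01 -5.16296431e-01  1.03581158e+03]
 [ 6.32286023e-01  4.48950107e-01 -6.31393844e-01  5.24387275e+02]
 [ 1.33225179e-03 -8.15609230e-01 -5.78601598e-01  5.12460099e+02]
 [ 0.00000000e+00  0.00000000e+00  0.00000000e+00  1.00000000e+00]]
```

View pics/top0.png

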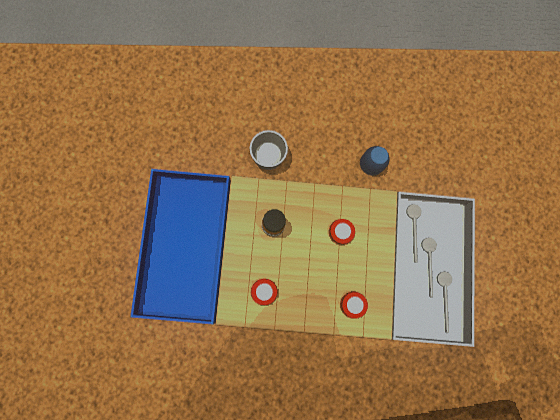

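View pics/scene0.png

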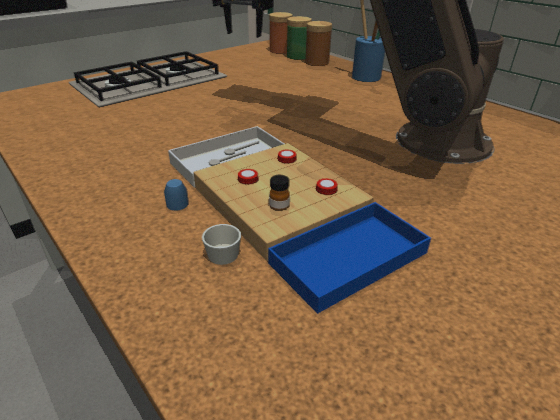

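The top view shows the blue tray on the left (+y). The lids are near px (264,292), (355,305) and (342,231). The jar cap is at (274,220), the ramekin at (268,150) and the salt pot at (375,158).

```bash
cat > h.py <<'E'
from cell import *
import cv2, numpy as np
def bp(n,u,v,z):
    i=camera_info(n);K=np.array(i['K']);T=np.array(i['cam_to_world'])
    d=T[:3,:3]@np.linalg.solve(K,[u,v,1]);o=T[:3,3]
    return (o+d*(z-o[2])/d[2])[:2].round(1)
def lids(n='top',z=59,save=None):
    im=read_camera(n)
    if save: cv2.imwrite(save,im)
    h=cv2.cvtColor(im,cv2.COLOR_BGR2HSV)
    m=(((h[...,0]<6)|(h[...,0]>174))&(h[...,1]>180)&(h[...,2]>80)).astype('uint8')
    m=cv2.morphologyEx(m,cv2.MORPH_CLOSE,np.ones((5,5)))
    c,_=cv2.findContours(m,cv2.RETR_EXTERNAL,cv2.CHAIN_APPROX_NONE)
    out=[]
    for k in c:
        if cv2.contourArea(k)>60:
            (u,v),r=cv2.minEnclosingCircle(k); out.append((round(u),round(v),round(r,1),bp(n,u,v,z-5)))
    return out
E
python3 - <<'E'
from h import *
for l in lids():print(l)
print('jar',bp('top',274,220,105),'ram',bp('top',268.5,150,45),'salt',bp('top',377,156,53))
for p in [(230,177),(398,192),(393,340),(216,325)]:print('blk',p,bp('top',*p,45))
for p in [(151,171),(229,177),(214,323),(132,318)]:print('tray',p,bp('top',*p,36))
E
```

```text
(354, 304, 13.4, array([ 461.8, -128.5]))
(264, 291, 13.1, array([484. ,  23.5]))
(342, 231, 12.5, array([ 586.3, -111.9]))
jar [597.6   7.7] ram [734.5  14.8] salt [ 721.9 -179.7]
blk (230, 177) [684.1  83.3]
blk (398, 192) [ 657.6 -216.7]
blk (393, 340) [ 402.3 -194.1]
blk (216, 325) [429.2 103.5]
tray (151, 171) [696.9 225.1]
tray (229, 177) [686.4  85.7]
tray (214, 323) [431.8 107.8]
tray (132, 318) [441.  245.7]
```

move_arm([
  [[1.6,3.9,0],[0,0,6],0.34],
  [[1.6,3.9,0],[0,0,6],0.34],
  [[1.6,3.9,0],[0,0,6],0.34],
  [[1.6,3.9,0],[0,0,6],0.34],
  [[1.6,3.9,0],[0,0,6],0.34],
  [[1.6,3.9,0],[0,0,6],0.34],
  [[1.6,3.9,0],[0,0,6],0.34],
  [[1.6,3.9,0],[0,0,6],0.34],
  [[1.6,3.9,0],[0,0,6],0.34],
  [[1.6,3.9,0],[0,0,6],0.34],
])

```text
t: 1.15
eef_pos: [417.9, -177.8, 214.7]
tcp_rot: [3.141, 0.0, 1.476]
ft_force: [0.2, -0.1, -0.2]
opening: 0.346
grip_force: 0.0
```

move_arm([
  [[1.6,4,0],[0,0,0],0.34],
  [[1.6,4,0],[0,0,0],0.34],
  [[1.5,4,0],[0,0,0],0.34],
  [[1.5,4,0],[0,0,0],0.34],
  [[0,0,-4],[0,0,0],0.34],
  [[0,0,-4],[0,0,0],0.34],
  [[0,0,-3.5],[0,0,0],0.34],
  [[0,0,-2],[0,0,0],0.34],
  [[0,0,0],[0,0,0],0.34],
])

```text
t: 2.05
eef_pos: [478.4, -19.2, 77.5]
tcp_rot: [-3.137, -0.0, 1.472]
ft_force: [0.4, -0.2, 0.3]
opening: 0.34
grip_force: 0.0
```

```bash
python3 - <<'E'
from h import *
s=state();print(s['eef_pos'],s['ft_force'])
cv2.imwrite('pics/s1.png',read_camera('scene'))
for l in lids(save='pics/t1.png'):print(l)
E
```

```text
[478.38094427 -19.22529381  77.46629357] [ 0.42474833 -0.20617228  0.27812407]
(342, 231, 12.8, array([ 585.9, -111.6]))
```

View pics/s1.png

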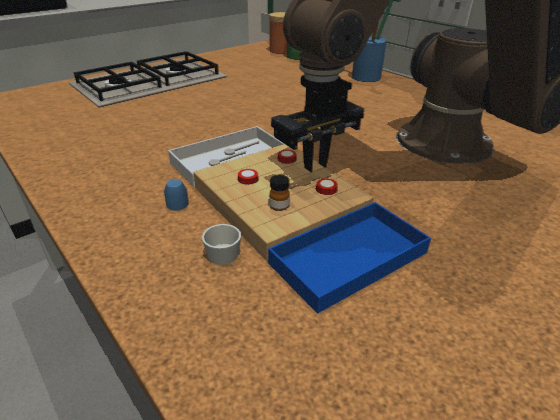

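The open fingers are above the block behind lid (326,186), with everything else undisturbed. I'll descend and push it.

move_arm([
  [[0.2,0,-1.5],[0,0,0],0.34],
  [[0,0,-1.1],[0,0,0],0.34],
  [[0.05,0.6,0],[0,0,0],0.34],
  [[0.05,0.6,0],[0,0,0],0.34],
  [[0.05,0.6,0],[0,0,0],0.34],
  [[0.1,0.8,0],[0,0,0],0.34],
  [[0.1,0.8,0],[0,0,0],0.34],
  [[0.1,1,0],[0,0,0],0.34],
  [[0.1,1,0],[0,0,0],0.34],
  [[0.1,1,0],[0,0,0],0.34],
])

```text
t: 3.15
eef_pos: [488.2, 45.5, 53.7]
tcp_rot: [3.141, 0.0, 1.472]
ft_force: [-0.1, 0.0, 0.6]
opening: 0.337
grip_force: 0.1
```

move_arm([
  [[0.1,1,0],[0,0,0],0.34],
  [[0.1,1,0],[0,0,0],0.34],
  [[0.1,1,0],[0,0,0],0.34],
  [[0.1,1,0],[0,0,0],0.34],
  [[0.1,1,0],[0,0,0],0.34],
  [[0.1,1,0],[0,0,0],0.34],
  [[0,0,0],[0,0,0],0.34],
])

```text
t: 3.85
eef_pos: [494.2, 105.6, 53.7]
tcp_rot: [3.141, -0.0, 1.473]
ft_force: [-1.4, -0.4, -0.0]
opening: 0.338
grip_force: 0.0
```

```bash
python3 - <<'E'
from h import *
s=state();print(s['eef_pos'],s['ft_force'])
cv2.imwrite('pics/s2.png',read_camera('scene'))
E
```

```text
[494.21636223 105.64419302  53.65392531] [-1.37351362 -0.43937419 -0.04986317]
```

View pics/s2.png

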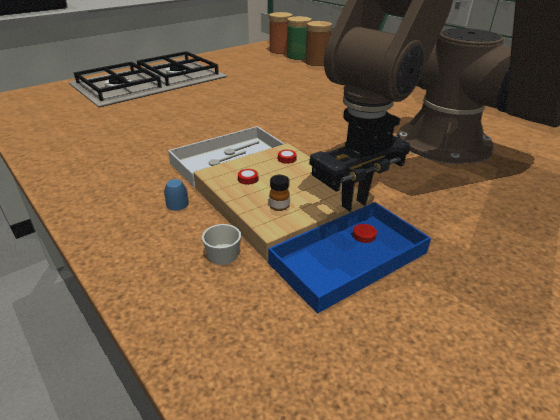

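The first lid lies in the tray at (364,233), and the jar and the other lids haven't moved. Next is lid A.

move_arm([
  [[0,0,3],[0,0,0],0.34],
  [[0,-2,3],[0,0,0],0.34],
  [[-0.5,-4.2,0],[0,0,0],0.34],
  [[-0.6,-4.2,0],[0,0,0],0.34],
  [[-0.6,-4.2,0],[0,0,0],0.34],
  [[-0.6,-4.2,0],[0,0,0],0.34],
  [[-0.6,-4.2,0],[0,0,0],0.34],
  [[-0.6,-4.4,0],[0,0,0],0.34],
  [[0,0,-2],[0,0,0],0.34],
  [[0,0,0],[0,0,0],0.34],
])

```text
t: 4.9
eef_pos: [457.8, -170.4, 92.2]
tcp_rot: [-3.139, -0.001, 1.469]
ft_force: [-0.8, 0.1, 1.1]
opening: 0.343
grip_force: 0.0
```

```bash
python3 - <<'E'
from h import *
s=state();print(s['eef_pos'],s['ft_force'])
for l in lids(save='pics/t3.png'):print(l)
E
```

```text
[ 457.79362989 -170.42402841   92.24888824] [-0.78525869  0.1295574   1.09484377]
(354, 305, 13.3, array([ 461.2, -128. ]))
(194, 283, 12.7, array([498.8, 140.1]))
(342, 230, 12.6, array([ 587.1, -112.4]))
```

move_arm([
  [[0.2,0,-2],[0,0,0],0.34],
  [[0,0,-1.9],[0,0,0],0.34],
  [[0.05,0.6,0],[0,0,0],0.34],
  [[0.05,0.6,0],[0,0,0],0.34],
  [[0.05,0.6,0],[0,0,0],0.34],
  [[0.1,0.8,0],[0,0,0],0.34],
  [[0.1,0.8,0],[0,0,0],0.34],
  [[0.2,1,0],[0,0,0],0.34],
  [[0.3,1,0],[0,0,0],0.34],
  [[0.3,1,0],[0,0,0],0.34],
])

```text
t: 5.95
eef_pos: [472.9, -104.5, 54.8]
tcp_rot: [3.141, 0.0, 1.472]
ft_force: [0.4, -0.4, 0.5]
opening: 0.339
grip_force: 0.1
```

move_arm([
  [[0.3,1,0],[0,0,0],0.34],
  [[0.3,1,0],[0,0,0],0.34],
  [[0.3,1,0],[0,0,0],0.34],
  [[0.3,1,0],[0,0,0],0.34],
  [[0.3,1,0],[0,0,0],0.34],
  [[0.3,1,0],[0,0,0],0.34],
  [[0.3,1,0],[0,0,0],0.34],
  [[0.3,1,0],[0,0,0],0.34],
  [[0.3,1,0],[0,0,0],0.34],
  [[0.3,1,0],[0,0,0],0.34],
])

```text
t: 6.95
eef_pos: [502.8, -4.6, 54.6]
tcp_rot: [3.142, 0.0, 1.472]
ft_force: [0.2, 0.1, 0.3]
opening: 0.339
grip_force: 0.1
```

```bash
python3 - <<'E'
from h import *
s=state();print(s['eef_pos'],s['ft_force'])
for l in lids(save='pics/t4.png'):print(l)
for l in lids('scene',save='pics/s4.png'):print(l)
E
```

```text
[502.83837191  -4.61934225  54.64345396] [0.24003766 0.06072223 0.34511799]
(194, 283, 12.7, array([498.8, 140.1]))
(342, 231, 12.8, array([ 585.7, -111.5]))
(364, 232, 11.3, array([541.7, 173.6]))
(319, 190, 10.1, array([507. ,  23.5]))
(248, 176, 10.0, array([ 586.2, -112.8]))
```

move_arm([
  [[0.3,1,0],[0,0,0],0.34],
  [[0.3,1,0],[0,0,0],0.34],
  [[0.3,1,0],[0,0,0],0.34],
  [[0.3,1,0],[0,0,0],0.34],
  [[0.3,1,0],[0,0,0],0.34],
  [[0.3,1,0],[0,0,0],0.34],
  [[0.3,1,0],[0,0,0],0.34],
  [[0.2,1,0],[0,0,0],0.34],
  [[0.2,1,0],[0,0,0],0.34],
  [[0.2,1,0],[0,0,0],0.34],
])

```text
t: 8.05
eef_pos: [529.7, 95.4, 54.7]
tcp_rot: [3.142, 0.0, 1.472]
ft_force: [0.7, 0.1, -1.2]
opening: 0.341
grip_force: 0.0
```

move_arm([
  [[0.1,0.8,0],[0,0,0],0.34],
  [[0,0,0],[0,0,0],0.34],
])

```text
t: 8.25
eef_pos: [530.7, 103.5, 54.6]
tcp_rot: [3.141, -0.0, 1.473]
ft_force: [-0.0, -0.2, 0.7]
opening: 0.342
grip_force: 0.0
```

```bash
python3 - <<'E'
from h import *
s=state();print(s['eef_pos'],s['ft_force'])
for l in lids('scene',save='pics/s5.png'):print(l)
E
```

```text
[530.66340588 103.50778753  54.64618763] [-0.02958433 -0.17890011  0.69209404]
(357, 235, 19.4, array([557.8, 171.3]))
(248, 176, 10.0, array([ 586.2, -112.8]))
```

View pics/s5.png

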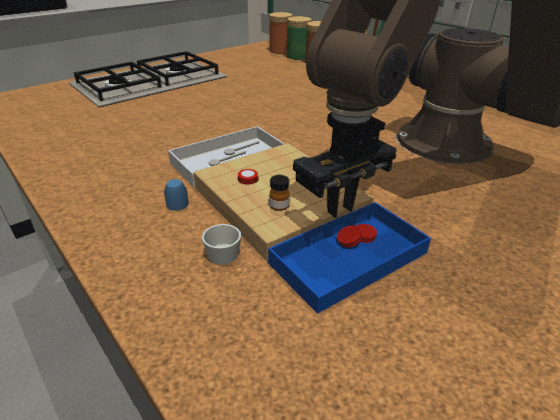

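Both lids are flat in the tray, near (349,237) and (366,233), and the jar is unmoved. For lid C I'll lift over the jar and come in from behind, with the tool turned 18°.

move_arm([
  [[0,0,4],[0,0,0],0.34],
  [[0,0,4.2],[0,0,0],0.34],
  [[0.7,-4.2,0],[0,0,3],0.34],
  [[1.1,-4.2,0],[0,0,3],0.34],
  [[1.1,-4.2,0],[0,0,3],0.34],
  [[1.1,-4.2,0],[0,0,3],0.34],
  [[1.1,-4.2,0],[0,0,3],0.34],
  [[1.3,-4.4,0],[0,0,3],0.34],
  [[0,0,-4.2],[0,0,0],0.34],
  [[0,0,0],[0,0,0],0.34],
])

```text
t: 9.3
eef_pos: [592.1, -152.2, 90.7]
tcp_rot: [-3.136, -0.004, 1.784]
ft_force: [-0.8, 0.2, 0.6]
opening: 0.341
grip_force: 0.0
```

```bash
python3 - <<'E'
from h import *
s=state();print(s['eef_pos'],s['tcp_rot'])
for l in lids(save='pics/t6.png'):print(l)
E
```

```text
[ 592.12840531 -152.24424499   90.679236  ] [-3.13558276 -0.00389816  1.78357307]
(196, 272, 23.4, array([516.9, 137.2]))
(342, 231, 12.8, array([ 585.4, -111.4]))
```

move_arm([
  [[0.3,0,-2],[0,0,0],0.34],
  [[0,0,-1.7],[0,0,0],0.34],
  [[-0.1,0.5,0],[0,0,0],0.34],
  [[-0.1,0.5,0],[0,0,0],0.34],
  [[-0.2,0.6,0],[0,0,0],0.34],
  [[-0.2,0.6,0],[0,0,0],0.34],
  [[-0.4,0.8,0],[0,0,0],0.34],
  [[-0.5,0.8,0],[0,0,0],0.34],
  [[-0.5,0.8,0],[0,0,0],0.34],
  [[-0.5,0.8,0],[0,0,0],0.34],
])

```text
t: 10.35
eef_pos: [573.3, -97.2, 59.1]
tcp_rot: [3.139, 0.002, 1.786]
ft_force: [1.8, -1.5, 7.3]
opening: 0.338
grip_force: 3.7
```

```bash
python3 - <<'E'
from h import *
s=state();print(s['eef_pos'],s['ft_force'])
for l in lids('scene',save='pics/s7.png'):print(l)
E
```

```text
[573.33137249 -97.17561967  59.10674941] [ 1.80242473 -1.51566561  7.29183814]
(357, 234, 19.3, array([556.7, 170.4]))
(262, 184, 7.0, array([580.2, -68.4]))
```

```bash
python3 - <<'E'
import cv2
i=cv2.imread('pics/s7.png')[120:240,190:350];cv2.imwrite('pics/s7c.png',cv2.resize(i,(800,600),interpolation=cv2.INTER_CUBIC))
E
```

```text
(no output)
```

View pics/s7c.png

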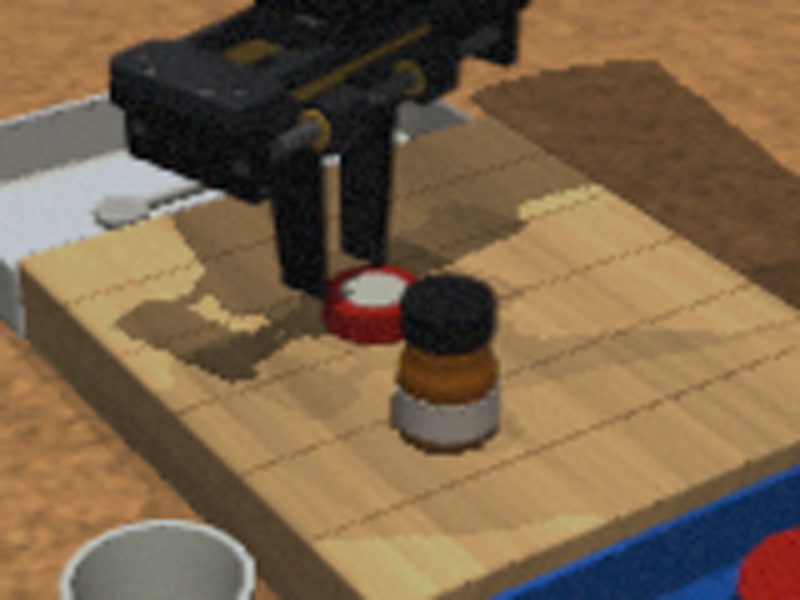

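Here z is 59 with 7 N upward, so a finger seems to be resting on the lid's rim. I'll lift straight up and look again.

move_arm([
  [[0,0,1],[0,0,0],0.34],
  [[0,0,2],[0,0,0],0.34],
  [[0.9,-2.6,1],[0,0,0],0.34],
  [[0.9,-2.6,0],[0,0,0],0.34],
  [[0,0,0],[0,0,0],0.34],
  [[0,0,0],[0,0,0],0.34],
])

```text
t: 11.0
eef_pos: [590.3, -149.4, 97.9]
tcp_rot: [-3.141, -0.0, 1.785]
ft_force: [-1.0, 0.1, 0.2]
opening: 0.337
grip_force: 0.0
```

```bash
python3 - <<'E'
from h import *
s=state();print(s['eef_pos'],s['tcp_rot'],s['ft_force'],s['t'])
for l in lids('scene',save='pics/s8.png'):print(l)
for l in lids('top',save='pics/t8.png'):print(l)
i=np.hstack([cv2.imread('pics/s8.png')[120:260,170:370],cv2.imread('pics/t8.png')[170:310,220:420]]);cv2.imwrite('pics/c8.png',cv2.resize(i,(800,280),interpolation=cv2.INTER_CUBIC))
E
```

```text
[ 590.25050329 -149.4316117    97.93612376] [-3.14142168e+00 -3.05290340e-04  1.78521807e+00] [-0.95344801  0.08296714  0.1667383 ] 11.0
(357, 235, 19.4, array([557.8, 171.3]))
(263, 182, 8.2, array([575.4, -73.8]))
(196, 272, 23.4, array([516.8, 137. ]))
(320, 241, 12.5, array([568.4, -73.3]))
```

View pics/c8.png

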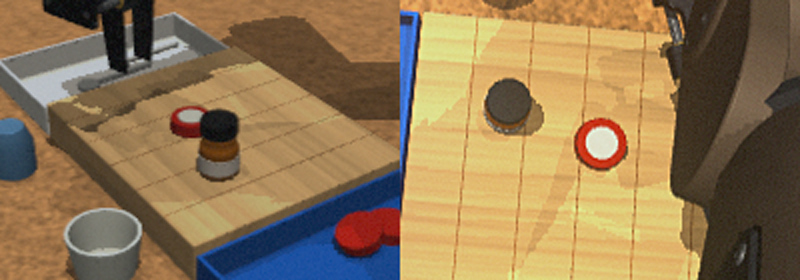

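Lid C moved ahead and lies flat at (568,-73), and the jar is untouched. I'll come in behind it again and check the depth before pushing.

move_arm([
  [[-0.7,1.7,0],[0,0,0],0.34],
  [[-0.6,1.6,0],[0,0,0],0.34],
  [[0,0,-2],[0,0,0],0.34],
  [[0,0,-1.5],[0,0,0],0.34],
  [[0,0,-0.9],[0,0,0],0.34],
  [[0,0,0],[0,0,0],0.34],
  [[0,0,0],[0,0,0],0.34],
])

```text
t: 11.8
eef_pos: [577.6, -115.9, 54.0]
tcp_rot: [3.142, -0.0, 1.787]
ft_force: [0.4, 0.7, 0.5]
opening: 0.338
grip_force: 0.0
```

move_arm([
  [[0,0,-0.3],[0,0,0],0.34],
  [[-0.1,0.5,0],[0,0,0],0.34],
  [[-0.1,0.5,0],[0,0,0],0.34],
  [[-0.2,0.6,0],[0,0,0],0.34],
  [[-0.3,0.6,0],[0,0,0],0.34],
  [[-0.4,0.6,0],[0,0,0],0.34],
  [[-0.4,0.6,0],[0,0,0],0.34],
  [[0,0,0],[0,0,0],0.34],
])

```text
t: 12.6
eef_pos: [562.0, -81.6, 50.7]
tcp_rot: [-3.141, -0.0, 1.787]
ft_force: [0.9, -0.6, -0.0]
opening: 0.34
grip_force: 0.0
```

```bash
python3 - <<'E'
from h import *
for l in lids('scene',save='pics/s9.png'):print(l)
for l in lids('top',save='pics/t9.png'):print(l)
E
```

```text
(356, 234, 18.9, array([556.3, 168.9]))
(196, 272, 23.3, array([516.8, 138.6]))
```

move_arm([
  [[-0.5,0.7,0],[0,0,0],0.34],
  [[-0.5,0.7,0],[0,0,0],0.34],
  [[-0.5,0.7,0],[0,0,0],0.34],
  [[-0.5,0.7,0],[0,0,0],0.34],
  [[-0.5,0.8,0],[0,0,0],0.34],
  [[0,0,0],[0,0,0],0.34],
])

```text
t: 13.3
eef_pos: [536.8, -45.4, 50.7]
tcp_rot: [-3.141, -0.0, 1.787]
ft_force: [-1.4, 1.1, -0.2]
opening: 0.34
grip_force: 0.0
```

```bash
python3 - <<'E'
from h import *
for l in lids('scene',save='pics/s10.png'):print(l)
for l in lids('top',save='pics/t10.png'):print(l)
E
```

```text
(357, 234, 19.3, array([556.7, 170.4]))
(297, 186, 9.2, array([532.3, -14.3]))
(196, 272, 23.5, array([516.8, 137.8]))
```

move_arm([
  [[0,0.8,0],[0,0,-2],0.34],
  [[0,1,0],[0,0,-2],0.34],
  [[0,1,0],[0,0,-2],0.34],
  [[0,1,0],[0,0,-2],0.34],
  [[0,1,0],[0,0,-2],0.34],
  [[0,1,0],[0,0,-2],0.34],
  [[0,1,0],[0,0,-2],0.34],
  [[0,1,0],[0,0,-2],0.34],
  [[0,1,0],[0,0,-2],0.34],
  [[0,0,0],[0,0,0],0.34],
])

```text
t: 14.4
eef_pos: [537.8, 42.1, 50.6]
tcp_rot: [3.141, -0.0, 1.472]
ft_force: [-0.2, 0.4, -0.1]
opening: 0.338
grip_force: 0.0
```

```bash
python3 - <<'E'
from h import *
for l in lids('scene',save='pics/s11.png'):print(l)
E
```

```text
(357, 234, 19.3, array([556.7, 170.4]))
(322, 206, 11.4, array([541.5,  68.9]))
```

Lid C is past the jar, so I'll bear a little to +x and push it over the edge.

move_arm([
  [[0.4,0.9,0],[0,0,0],0.34],
  [[0.5,0.9,0],[0,0,0],0.34],
  [[0.5,0.9,0],[0,0,0],0.34],
  [[0.5,0.9,0],[0,0,0],0.34],
  [[0.4,1,0],[0,0,0],0.34],
  [[0.3,1,0],[0,0,0],0.34],
  [[0.2,0.8,0],[0,0,0],0.34],
  [[0,0,0],[0,0,0],0.34],
  [[0,0,4],[0,0,0],0.34],
  [[0,0,4],[0,0,0],0.34],
])

```text
t: 15.45
eef_pos: [564.8, 105.4, 130.7]
tcp_rot: [-3.139, 0.001, 1.472]
ft_force: [0.5, -0.7, 0.0]
opening: 0.341
grip_force: 0.0
```

```bash
python3 - <<'E'
from h import *
a=read_camera('scene');b=read_camera('top')
cv2.imwrite('pics/s12.png',np.vstack([a[110:310,140:450],b[130:330,120:430]]))
E
```

```text
(no output)
```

View pics/s12.png

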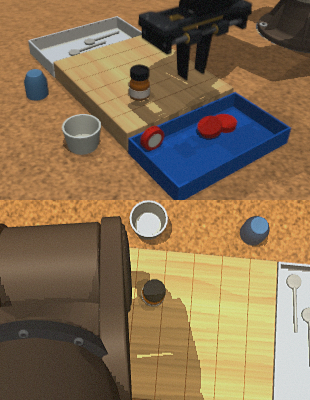

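Lid C is in the tray but standing on its rim near the far end. I'll move the arm clear and check whether it has come to rest.

move_arm([
  [[-1,-3,4],[0,0,0],0.34],
  [[-1.5,-4,2],[0,0,0],0.34],
  [[-1.5,-4,0],[0,0,0],0.34],
  [[-1.5,-4,0],[0,0,0],0.34],
  [[-1.5,-4,0],[0,0,0],0.34],
  [[-1.5,-4,0],[0,0,0],0.34],
  [[0,-4,0],[0,0,0],0.34],
  [[0,-4,0],[0,0,0],0.34],
  [[0,0,0],[0,0,0],0.34],
  [[0,0,0],[0,0,0],0.34],
])

```text
t: 16.55
eef_pos: [480.2, -204.4, 189.2]
tcp_rot: [-3.141, -0.001, 1.47]
ft_force: [-0.1, -0.0, 0.4]
opening: 0.34
grip_force: 0.0
```

```bash
python3 - <<'E'
from h import *
a=read_camera('scene');b=read_camera('top')
for n in('scene','top'):
  for z in (31,20):
    for l in lids(n,z=z):print(n,l)
cv2.imwrite('pics/s13.png',cv2.resize(np.hstack([a[200:310,250:440],b[160:330,120:310][:110]]),None,fx=2,fy=2))
print('jar',state()['t'])
E
```

```text
scene (285, 248, 10.7, array([657.9,  94.2]))
scene (357, 234, 19.3, array([527.5, 148.7]))
scene (285, 248, 10.7, array([648.7,  83.5]))
scene (357, 234, 19.3, array([516. , 140.2]))
top (196, 272, 23.5, array([517.8, 141.7]))
top (218, 189, 10.7, array([667.2, 105.1]))
top (196, 272, 23.4, array([518.2, 142.4]))
top (219, 189, 10.8, array([669.1, 105.2]))
jar 16.85
```

View pics/s13.png

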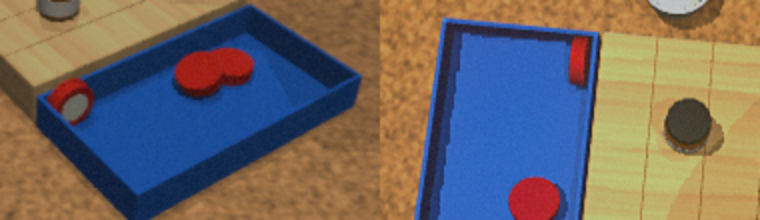

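move_arm([
  [[0,0,0],[0,0,0],0.34],
  [[0,0,0],[0,0,0],0.34],
  [[0,0,0],[0,0,0],0.34],
  [[0,0,0],[0,0,0],0.34],
  [[0,0,0],[0,0,0],0.34],
  [[0,0,0],[0,0,0],0.34],
  [[0,0,0],[0,0,0],0.34],
  [[0,0,0],[0,0,0],0.34],
  [[0,0,0],[0,0,0],0.34],
  [[0,0,0],[0,0,0],0.34],
])

```text
t: 17.85
eef_pos: [480.8, -203.9, 189.9]
tcp_rot: [3.142, 0.0, 1.472]
ft_force: [0.8, 0.4, 0.3]
opening: 0.339
grip_force: 0.0
```

```bash
python3 - <<'E'
from h import *
r=lids('top',z=31);r2=lids('scene',z=31)
print(r,r2)
if any(abs(l[0]-218)<2 and abs(l[1]-189)<2 for l in r): print(env.job_done())
E
```

```text
[(196, 272, 23.4, array([517.8, 140.9])), (219, 190, 11.2, array([665.6, 104.2]))] [(285, 249, 10.7, array([658.6,  95.4])), (357, 234, 19.3, array([527.5, 148.7]))]
the job is handed in; nothing more can be done
None
```

I swept all three lids into the blue tray and handed the job in at about 18 s. The last lid stands on its rim against the tray wall, at rest when checked. The spice jar, ramekin and salt pot looked unmoved, but the hand-in returned no verdict.

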